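# Slide the slotted weight onto the display tree's foot

## Task

The white display tree on the counter is top-heavy. Slide its dark slotted weight along the tree's base plate, gap first, until the trunk has gone through the gap and stands inside the weight's hole, and leave the weight lying flat and square on the plate. Do not shove the tree out of its place or tip it, and leave the other things on the counter where they are.

Things in the scene. Friction and masses are not known exactly. Their poses are not given: they have to be found in the camera images.
- tree: White flat metal display tree, loose, about 2.1 kg. Origin: the trunk's axis at counter height; z up along the trunk. Welded to a flat steel base plate 4 mm thick reaching from x = -220 to +65 mm and y = -95 to +95 mm; -x points roughly towards the robot. Above 200 mm branches spread 190 mm to both sides (y), up to 435 mm high, leaning to +x; none reaches past x = -10 mm.
- trunk (a point): Point on the axis of the tree's trunk, on top of the base plate (4 mm above the counter). Up to 180 mm the trunk is a bare upright round rod 12 mm in diameter. Axes as the tree's.
- weight: Dark grey flat C-shaped (slotted) steel weight, about 0.9 kg, 11 mm thick, lying loose on the base plate, gap roughly towards the trunk; 4 to 8 N slide it. Origin: centre of its hole (34 mm diameter), underside; z up; +x out through the gap. Straight back edge at x = -85 mm, y = -36 to +36 mm; straight sides at y = +48 and -48 mm, x = -73 to +31 mm; corners cut. Front edge at x = +43 mm.
- gap (a point): Middle of the mouth of the weight's gap, at its front edge, 43 mm from the hole's centre, at half thickness. The gap is 20 mm wide with rounded lips, about 40 mm wide at the front edge. The weight balances about 25 mm behind the hole's centre. With the trunk against the back of the hole, the trunk's axis is 11 mm behind the hole's centre (at x = -11 mm of the weight).
- ribbon_reel: Bystander: reel of gold ribbon with red flanges lying flat beside the tree, 84 mm across, 31 mm high; origin under its centre.
- thread_cone: Bystander: upright blue cone of thread, 62 mm across, 112 mm high; origin under its centre.
- gift_box: Bystander: green lidded gift box with red bands, 79 x 79 mm, 53 mm high; origin under its centre.
- wooden_star: Bystander: flat plywood star lying on the counter, 68 mm across, 8 mm high; origin under its centre.
- button_jar: Bystander: clear jar of buttons with a white lid, 72 mm across, 99 mm high; origin under its centre.
- pencil_mug: Bystander: blue mug with pencils, 76 mm across (handle 63 mm out from the centre), 155 mm high with the pencils; origin under its centre.
- tape_measure: Bystander: yellow round tape measure lying flat, 54 mm across, 20 mm high; origin under its centre.

How it is judged:
By the outcome, as a careful person would: the job done as asked, in the order asked, and still so for the second after the job is handed in, with the robot touching nothing.
It also fails if it takes over 51 s, if anything falls off the work surface, if the arm or the gripper's body presses on something with over 40 N, if the wrist force passes 120 N, or if a joint passes its speed limit or range.

## Robot

A 6-joint arm with a two-finger parallel gripper is mounted at the origin on the work surface. World frame = base frame: x ahead of the robot, y to its left, z up, the work surface at z = 0. Lengths are in m, angles in degrees, forces in N, time in s.
With the tool pointing down it reaches from about 0.25 to 0.775 m from the base axis. Payload 8.9 kg.
Tool frame: the origin (TCP) lies at the very end of the fingers, on their centre line; the grasp point (between the pads) lies 19 mm behind it; z points along the fingers, y is the direction in which the jaws open and shut (so a half turn about z gives the same grasp; the last joint's range is limited). The gripper opens to 85 mm and grips with 20 to 120 N. Pads are 22 mm wide; open, the fingers measure 114 mm over their backs; the gripper's body (76 mm by 85 mm) begins 54 mm behind the grasp point. The pads swing forward as they close: fully open they stand 13 mm farther back than shut.
Start: joints at [63.868, 16.656, -8.789, 64.555, 0, 82.019], TCP at [0.164, 0.499, 0.231] pointing down, gripper open.
Joint ranges: [-144.48, 144.48], [-52.06, 99.96], [-74.48, 78.29], [-112.23, 115.85], [-86.99, 84.42], [-180, 180]. Speed limits (degrees/s): [127.2, 127.2, 159.86, 180, 180, 180].

## Interface

Orientations are given as a 3x3 rotation matrix whose columns are the frame's x, y, z axes.
In Python, from bench import manip gives the robot as it stands.
- The arm moves only by the shell command python3 -m pendant 'ROWS' [FORCE]. ROWS is a JSON object of lists of equal length, an entry for each row: "turn": the turn, a rotation vector about the tool's x, y, z in rad, a list of three; "slide": the shift along the tool's x, y, z in m, a list of three; "claw": the finger opening in m, from 0 to 0.0854. A call has 1 to 10 rows; each row shifts and turns the commanded pose from where the row before left it, along the tool's axes as they then stand; what a row does not reach is not made up. A row lasts 1/10 s, in which the tool goes at most 50 mm and 8.59 degrees, less where a joint would pass 70% of its speed; a pose out of reach is approached as far as the arm can. A call is refused whole if a number of a shift passes 0.05 or a number of a turn 0.15, either way. A call with a gripper value outside its range is refused whole. The fingers move at their own pace and stop on an object; FORCE is the grip in N (left out, the last holds). Time passes only in rows, so rows that do not move let the fingers close. It gives the time, the measured TCP pose, the force and the opening at its end, in the units of the state.
- manip.sense(): the state, without advancing time (a new reading comes with each control period).
- manip.camera(name): name is "side" or "top"; returns a dict with "img" (420x560x3 uint8, blue, green, red), "K" (3x3 intrinsics, pixels), "extrinsics" (4x4, takes a point from world to camera coordinates). Camera axes: x right, y up, looking along -z (the intrinsics and any distortion apply to the point x, -y, -z); pixel columns grow to the right and rows downward; lengths in m; the calibration is good to about 2 mm. A picture is of the moment at which its call begins. There is no depth.
- manip.finish_job(): hands the job in, once; it reports no verdict.
The state is a dict: "clock": time; "qpos": joint angles; "qvel": joint speeds; "effort": joint torques, N m; "tool_pos": TCP position; "eef_rot": TCP orientation; "ft_force": force on the tool from outside, world axes, zero at the start; "torque": the same for the moment, N m; "width": finger opening in m.
Only numpy, scipy, OpenCV 4.12 (cv2) and the standard library are available. Lean on these libraries where they do the work, as an engineer would, in place of code of your own. Each camera call takes 0.05 s, during which the arm holds its last target.

## Working session

There is one attempt and no reset: what is moved stays moved. The work goes in short steps, Python scripts to look and compute and a shell command to move; the robot and the scene stay as the last step left them, time stands still between calls to the robot, and variables do not carry over. Pictures are saved under pics/ and viewed, and the job is handed in when it is done.

```bash
mkdir -p pics; ls
python3 - <<'E'
from bench import manip
import cv2
for n in("side","top"):
    c=manip.camera(n); cv2.imwrite(f"pics/{n}0.png",c["img"]); print(n,c["K"],c["extrinsics"],[k for k in c])
s=manip.sense(); print({k:s[k] for k in("clock","tool_pos","eef_rot","ft_force","width")})
E
```

```text
pics
side [[530.51194993   0.         282.88369145]
 [  0.         530.51194993 209.76429042]
 [  0.           0.           1.        ]] [[ 0.95475648 -0.29691363 -0.01680341 -0.54707241]
 [ 0.21764456  0.65911937  0.71985589 -0.13470955]
 [-0.20265958 -0.69094425  0.69392013 -1.25173167]
 [ 0.          0.          0.          1.        ]] ['img', 'K', 'extrinsics']
top [[527.34120894   0.         278.62705258]
 [  0.         527.34120894 221.68818967]
 [  0.           0.           1.        ]] [[-0.03328503 -0.99944345  0.00221506  0.01820167]
 [ 0.97670366 -0.03205745  0.21218455 -0.57922843]
 [-0.21199545  0.00922603  0.9772271  -1.41414021]
 [ 0.          0.          0.          1.        ]] ['img', 'K', 'extrinsics']
{'clock': 0.1, 'tool_pos': array([0.16337925, 0.49851315, 0.23080624]), 'eef_rot': array([[-9.50227489e-01,  3.11556520e-01, -5.04866962e-04],
       [ 3.11556891e-01,  9.50226926e-01, -1.04519191e-03],
       [ 1.54101827e-04, -1.15046487e-03, -9.99999326e-01]]), 'ft_force': array([-0.34242728, -0.42959563,  0.99539159]), 'width': 0.08574466687904861}
```

View pics/top0.png

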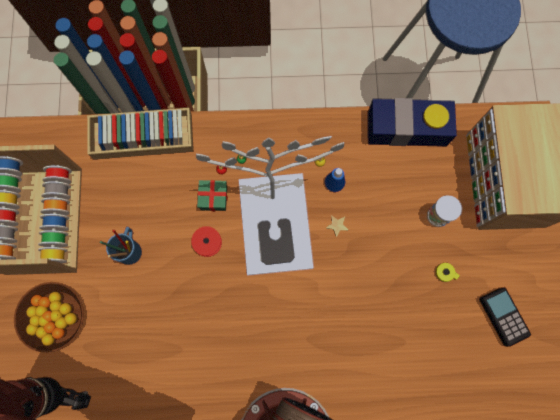

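View pics/side0.png

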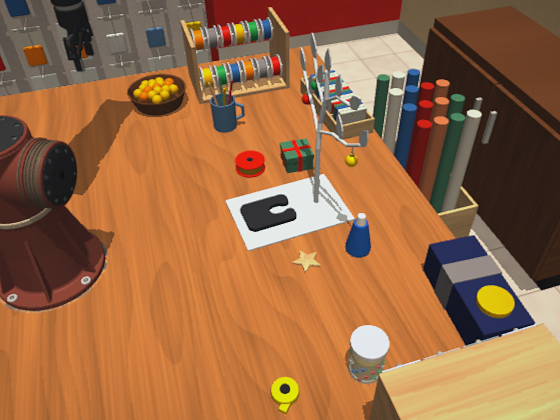

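The tree stands with its plate at about (240–312, 175–275) in the top view, and the weight is at about (258–295, 218–265) with its gap up and the trunk at about (272, 195). Next I'll enlarge both views.

Run:
```python
import cv2
a=cv2.imread("pics/top0.png")[165:285,220:330]; cv2.imwrite("pics/topc.png",cv2.resize(a,None,fx=5,fy=5,interpolation=cv2.INTER_CUBIC))
a=cv2.imread("pics/side0.png")[150:260,215:365]; cv2.imwrite("pics/sidec.png",cv2.resize(a,None,fx=5,fy=5,interpolation=cv2.INTER_CUBIC))
```

```text
(no output)
```

View pics/topc.png

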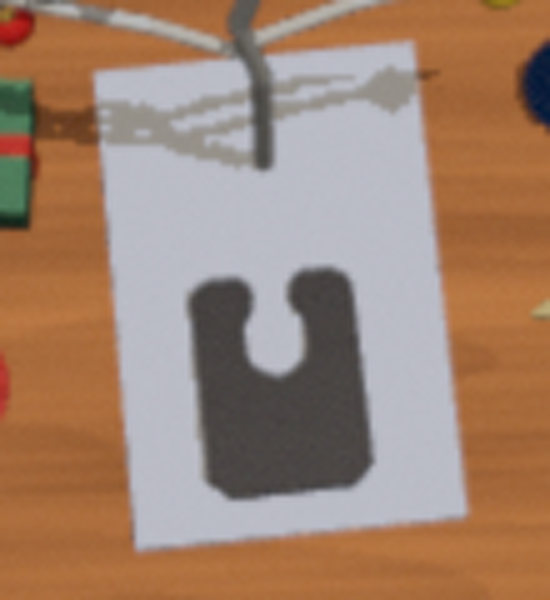

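View pics/sidec.png

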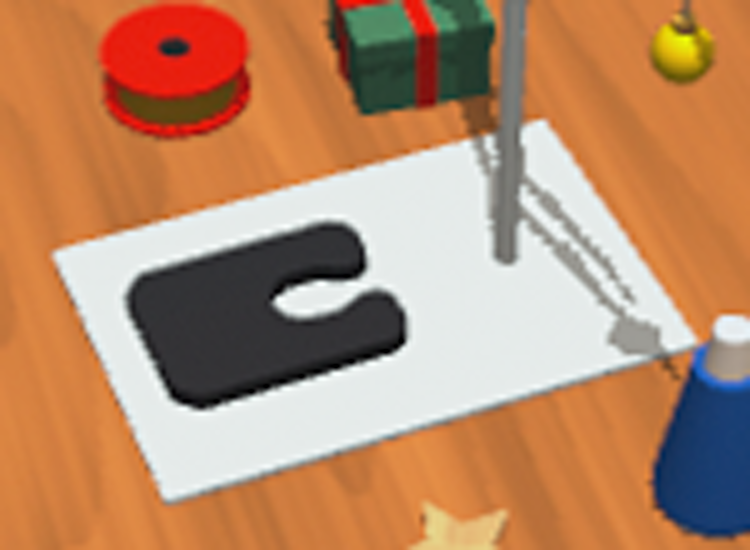

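```bash
cat > h.py <<'E'
import numpy as np,cv2
from scipy.optimize import minimize,least_squares
def proj(c,P):
    P=np.atleast_2d(P); q=P@c["extrinsics"][:3,:3].T+c["extrinsics"][:3,3]
    return np.c_[c["K"][0,0]*q[:,0]/-q[:,2]+c["K"][0,2], -c["K"][1,1]*q[:,1]/-q[:,2]+c["K"][1,2]]
def arc(cx,cy,r,a,b,n=12):
    t=np.radians(np.linspace(a,b,n)); return np.c_[cx+r*np.cos(t),cy+r*np.sin(t)]
h=np.degrees(np.arcsin(10/17))
half=np.vstack([arc(0,0,17,180,h,20),[[33,10]],arc(33,20,10,-90,0),[[43,36],[31,48],[-73,48],[-85,36]]])
OUT=np.vstack([half,(half*[1,-1])[::-1]])/1000
def W(p,xy,z):
    c,s=np.cos(p[2]),np.sin(p[2]); xy=np.atleast_2d(xy)
    return np.c_[p[0]+c*xy[:,0]-s*xy[:,1],p[1]+s*xy[:,0]+c*xy[:,1],np.full(len(xy),z)]
def mask(c,p,box,S=6):
    x0,y0,x1,y1=box; m=np.zeros(((y1-y0)*S,(x1-x0)*S),np.uint8)
    for z in np.linspace(.004,.015,5):
        q=(proj(c,W(p,OUT,z))-[x0-.5,y0-.5])*S-.5
        cv2.fillPoly(m,[np.round(q*16).astype(np.int32)],255,shift=4)
    return cv2.resize(m,(x1-x0,y1-y0),interpolation=cv2.INTER_AREA)/255.
def darkness(c,box):
    x0,y0,x1,y1=box; g=c["img"][y0:y1,x0:x1].astype(float)
    return np.clip(1-(g.mean(2)-60)/(195-60),0,1), (np.ptp(g,axis=2)<45)
def fitw(cams,p0,ignore=None):
    def cost(p,pts=False):
        e=0
        for n,c in cams.items():
            q=proj(c,W(p0,OUT,.01)); a=np.floor(q.min(0)-4).astype(int); b=np.ceil(q.max(0)+4).astype(int); box=(*a,*b)
            d,ok=darkness(c,box); 
            m=mask(c,p,box); e+=(((m-d)**2)*ok).sum()
        return e
    best=minimize(cost,p0,method="Nelder-Mead",options=dict(initial_simplex=np.array(p0)+np.array([[0,0,0],[.006,0,0],[0,.006,0],[0,0,.06]]),xatol=1e-5,fatol=1e-3))
    return best.x,best.fun
def grab():
    from bench import manip
    return {n:manip.camera(n) for n in("side","top")}
def fitpts(items,p0):
    # items: (cam, px, local xy, z)
    f=lambda p:np.concatenate([(proj(c,W(p,xy,z))-px).ravel() for c,px,xy,z in items])
    r=least_squares(f,p0); return r.x,r.fun.reshape(-1,2)
E
cat > a.py <<'E'
from h import *
cams=grab()
cr=lambda u,ox,oy:(np.array(u)+.5)/5-.5+[ox,oy]
cn=np.array([[65,95],[65,-95],[-220,-95],[-220,95]])/1000
tp=cr([[95,71],[414,41],[467,516],[137,549]],220,165)
sp=cr([[545,120],[697,345],[168,502],[53,256]],215,150)
for nm,it in (("top",[(cams["top"],tp,cn,.004)]),("side",[(cams["side"],sp,cn,.004)]),("both",[(cams["top"],tp,cn,.004),(cams["side"],sp,cn,.004)])):
    p,r=fitpts(it,[.55,0,0]); print(nm,p[:2],np.degrees(p[2]),np.abs(r).max())
tree=p
print("trunk side px crop",(proj(cams["side"],W(p,[0,0],.004))-[215,150]+.5)*5-.5, (proj(cams["top"],W(p,[0,0],.004))-[220,165]+.5)*5-.5)
p0=[*W(p,[-.12,0],0)[0,:2],p[2]]
for s in (["top"],["side"],["top","side"]):
    w,f=fitw({k:cams[k] for k in s},p0); print(s,w[:2],np.degrees(w[2]),f)
c,s=np.cos(tree[2]),np.sin(tree[2]); print("weight in tree",np.array([[c,s],[-s,c]])@(w[:2]-tree[:2]))
for n in cams:
    print(n,[np.round(proj(cams[n],W(w,[x,0],.015))[0],1) for x in(0,.043,-.085)])
E
python3 a.py
```

```text
top [0.6673315  0.01361957] 3.7539829922417627 0.13059154197139833
side [0.66768642 0.01263799] 4.067261205079344 0.5361676457626459
both [0.66760146 0.01323485] 3.898235866425515 0.7286289370683221
trunk side px crop [[505.75726091 258.57332293]] [[265.84248193 160.97563777]]
['top'] [0.55534585 0.01096573] 4.259968884798088 34.339773506971305
['side'] [0.55600301 0.01007033] 4.922257579804201 36.78648537098478
['top', 'side'] [0.55573761 0.01086248] 4.9053454753924814 76.63323995361074
weight in tree [-0.11176632  0.00523813]
side [array([275.1, 208.1]), array([290.6, 203.6]), array([243.8, 217.3])]
top [array([274.8, 233.4]), array([273. , 218.9]), array([278.3, 262.5])]
```

```bash
cat > plan.py <<'E'
import sys,numpy as np
from scipy.spatial.transform import Rotation as R
from bench import manip
s=manip.sense(); p,Rm=np.array(s["tool_pos"]),np.array(s["eef_rot"])
x,y,z,yaw,n=map(float,sys.argv[1:6]); n=int(n)
a=np.radians(yaw); T=np.array([[np.cos(a),np.sin(a),0],[np.sin(a),-np.cos(a),0],[0,0,-1]])
rv=R.from_matrix(Rm.T@T).as_rotvec()
print("turn/row",np.round(rv/n,4)); d=(np.array([x,y,z])-p)/n
for i in range(n): print(np.round((Rm@R.from_rotvec(rv*i/n).as_matrix()).T@d,4).tolist())
E
python3 plan.py 0.44 0.0017 0.12 184.3 20
```

```text
turn/row [-0.     -0.     -0.0196]
[-0.0209, -0.0193, 0.0056]
[-0.0205, -0.0197, 0.0056]
[-0.0201, -0.0201, 0.0056]
[-0.0197, -0.0205, 0.0056]
[-0.0193, -0.0209, 0.0056]
[-0.0189, -0.0213, 0.0056]
[-0.0185, -0.0216, 0.0056]
[-0.018, -0.022, 0.0056]
[-0.0176, -0.0223, 0.0056]
[-0.0172, -0.0227, 0.0056]
[-0.0167, -0.023, 0.0056]
[-0.0163, -0.0233, 0.0056]
[-0.0158, -0.0236, 0.0056]
[-0.0153, -0.0239, 0.0056]
[-0.0149, -0.0242, 0.0056]
[-0.0144, -0.0245, 0.0056]
[-0.0139, -0.0248, 0.0056]
[-0.0134, -0.0251, 0.0056]
[-0.0129, -0.0253, 0.0056]
[-0.0124, -0.0256, 0.0056]
```

```bash
python3 -m pendant '{"turn":[[0,0,-0.0196],[0,0,-0.0196],[0,0,-0.0196],[0,0,-0.0196],[0,0,-0.0196],[0,0,-0.0196],[0,0,-0.0196],[0,0,-0.0196],[0,0,-0.0196],[0,0,-0.0196]],"slide":[[-0.021,-0.019,0],[-0.02,-0.02,0],[-0.02,-0.02,0],[-0.02,-0.02,0],[-0.019,-0.021,0],[-0.019,-0.021,0],[-0.0185,-0.0215,0],[-0.018,-0.022,0],[-0.0175,-0.0225,0],[-0.017,-0.0225,0]],"claw":[0.04,0.04,0.04,0.04,0.04,0.04,0.04,0.04,0.04,0.04]}' 20; python3 plan.py 0.44 0.0017 0.12 184.3 10
```

```text
clock: 1.2
tool_pos: [0.3017, 0.2503, 0.2313]
eef_rot: [[-0.993, 0.12, 0.0], [0.12, 0.993, 0.0], [-0.0, 0.0, -1.0]]
ft_force: [0.1, 0.1, 1.1]
width: 0.0401
turn/row [ 0.      0.     -0.0195]
[-0.0167, -0.023, 0.0111]
[-0.0163, -0.0233, 0.0111]
[-0.0158, -0.0237, 0.0111]
[-0.0153, -0.024, 0.0111]
[-0.0149, -0.0243, 0.0111]
[-0.0144, -0.0245, 0.0111]
[-0.0139, -0.0248, 0.0111]
[-0.0134, -0.0251, 0.0111]
[-0.0129, -0.0253, 0.0111]
[-0.0124, -0.0256, 0.0111]
```

```bash
python3 -m pendant '{"turn":[[0,0,-0.0195],[0,0,-0.0195],[0,0,-0.0195],[0,0,-0.0195],[0,0,-0.0195],[0,0,-0.0195],[0,0,-0.0195],[0,0,-0.0195],[0,0,-0.0195],[0,0,-0.0195]],"slide":[[-0.0167,-0.023,0.011],[-0.0163,-0.0233,0.011],[-0.0158,-0.0237,0.011],[-0.0153,-0.024,0.011],[-0.0149,-0.0243,0.011],[-0.0144,-0.0245,0.011],[-0.014,-0.0248,0.011],[-0.0134,-0.025,0.011],[-0.013,-0.0253,0.011],[-0.0124,-0.0256,0.011]],"claw":[0.04,0.04,0.04,0.04,0.04,0.04,0.04,0.04,0.04,0.04]}' 20; python3 plan.py 0.44 0.0017 0.012 184.3 8
```

```text
clock: 2.2
tool_pos: [0.4401, 0.0016, 0.1208]
eef_rot: [[-0.997, -0.075, 0.0], [-0.075, 0.997, 0.0], [-0.0, 0.0, -1.0]]
ft_force: [1.4, -0.2, -0.1]
width: 0.04
turn/row [ 0.  0. -0.]
[0.0, 0.0, 0.0136]
[0.0, 0.0, 0.0136]
[0.0, 0.0, 0.0136]
[0.0, 0.0, 0.0136]
[0.0, 0.0, 0.0136]
[0.0, 0.0, 0.0136]
[0.0, 0.0, 0.0136]
[0.0, 0.0, 0.0136]
```

```bash
python3 -m pendant '{"turn":[[0,0,0],[0,0,0],[0,0,0],[0,0,0],[0,0,0],[0,0,0],[0,0,0],[0,0,0]],"slide":[[0,0,0.017],[0,0,0.017],[0,0,0.017],[0,0,0.017],[0,0,0.017],[0,0,0.014],[0,0,0.01],[0,0,0]],"claw":[0.04,0.04,0.04,0.04,0.04,0.04,0.04,0.04]}'
python3 - <<'E'
from h import *
c=grab()
for n,b in(("side",(180,150,340,270)),("top",(220,175,340,295))):
    x0,y0,x1,y1=b; cv2.imwrite(f"pics/{n}1.png",cv2.resize(c[n]["img"][y0:y1,x0:x1],None,fx=5,fy=5,interpolation=cv2.INTER_CUBIC))
E
```

```text
clock: 3.0
tool_pos: [0.4387, 0.0029, 0.0113]
eef_rot: [[-0.997, -0.074, -0.002], [-0.074, 0.997, 0.0], [0.002, 0.0, -1.0]]
ft_force: [0.1, -0.5, 0.4]
width: 0.0399
```

View pics/side1.png

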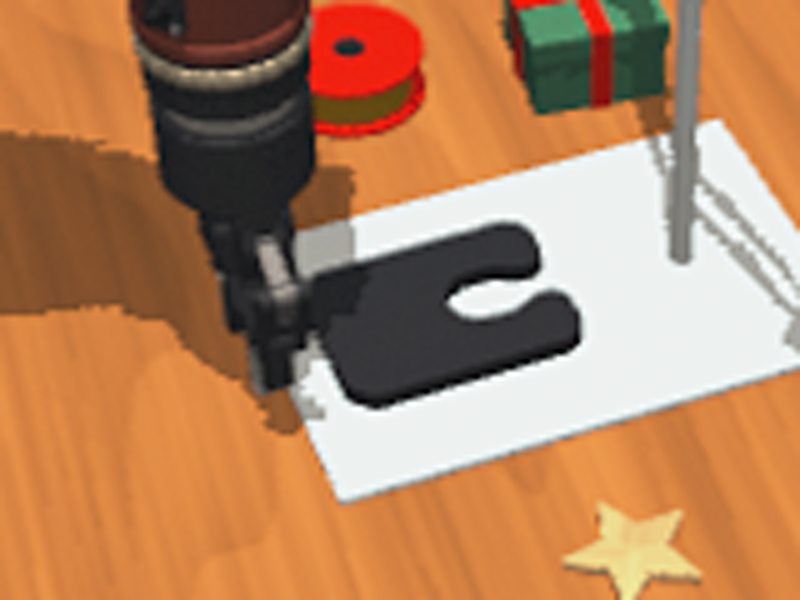

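View pics/top1.png

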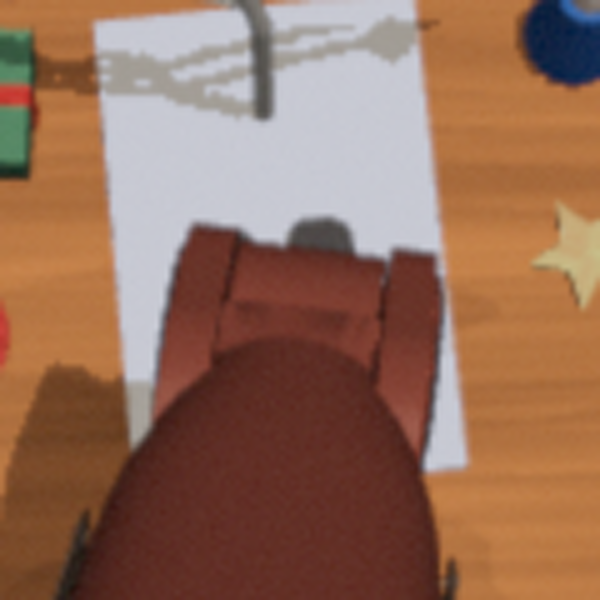

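Run:
```python
from h import *
c=grab()
for n in c: cv2.imwrite(f"pics/{n}2.png",c[n]["img"])
def ray(c,u,z):
    R,t=c["extrinsics"][:3,:3],c["extrinsics"][:3,3]; C=-R.T@t
    d=R.T@np.array([(u[0]-c["K"][0,2])/c["K"][0,0],-(u[1]-c["K"][1,2])/c["K"][1,1],-1]); return C+d*(z-C[2])/d[2]
for z in(.1,.2,.3,.4,.5): print(z,[ray(c["top"],u,z)[:2].round(3) for u in((260,221),(283,225),(306,226))], ray(c["top"],(272,186),z)[:2].round(3))
```

```text
0.1 [array([0.575, 0.05 ]), array([ 0.562, -0.012]), array([ 0.557, -0.075])] [0.673 0.014]
0.2 [array([0.553, 0.047]), array([ 0.541, -0.01 ]), array([ 0.536, -0.068])] [0.644 0.014]
0.3 [array([0.531, 0.045]), array([ 0.52 , -0.009]), array([ 0.516, -0.062])] [0.615 0.014]
0.4 [array([0.509, 0.042]), array([ 0.499, -0.007]), array([ 0.495, -0.056])] [0.586 0.014]
0.5 [array([0.487, 0.039]), array([ 0.478, -0.005]), array([ 0.474, -0.05 ])] [0.557 0.014]
```

View pics/side2.png

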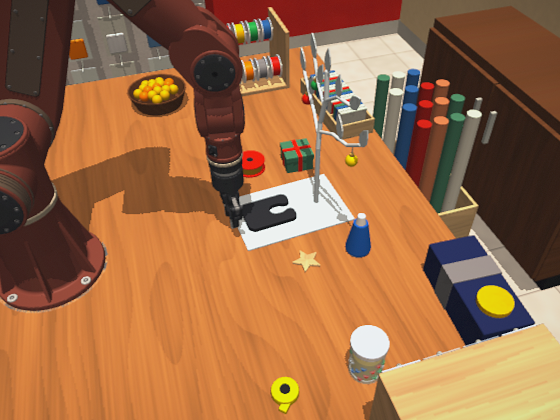

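View pics/top2.png

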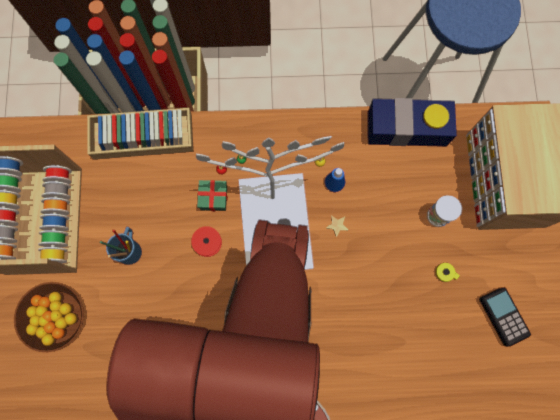

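```bash
sed -i 's/^rv=/tl=float(sys.argv[6]) if len(sys.argv)>6 else 0\nT=T@R.from_rotvec([0,-tl,0]).as_matrix()\nrv=/' plan.py; python3 plan.py 0.444 0.002 0.006 184.3 4 0.105
```

```text
turn/row [-0.0001 -0.026  -0.0002]
[-0.0009, -0.0002, 0.0017]
[-0.0009, -0.0002, 0.0017]
[-0.0008, -0.0002, 0.0018]
[-0.0008, -0.0002, 0.0018]
```

```bash
python3 -m pendant '{"turn":[[0,-0.026,0],[0,-0.026,0],[0,-0.026,0],[0,-0.026,0],[0,0,0]],"slide":[[-0.0009,0,0.0014],[-0.0009,0,0.0014],[-0.0008,0,0.0014],[-0.0008,0,0.0014],[0,0,0]],"claw":[0.04,0.04,0.04,0.04,0.04]}'; python3 plan.py 0.458 0.003 0.006 184.3 5 0.105
```

```text
clock: 3.7
tool_pos: [0.4428, 0.0031, 0.0072]
eef_rot: [[-0.992, -0.074, 0.104], [-0.074, 0.997, 0.008], [-0.104, -0.0, -0.995]]
ft_force: [-0.5, -0.8, 0.3]
width: 0.0401
turn/row [-0.     -0.0001 -0.0002]
[-0.003, -0.0002, 0.0006]
[-0.003, -0.0002, 0.0006]
[-0.003, -0.0002, 0.0006]
[-0.003, -0.0002, 0.0006]
[-0.003, -0.0002, 0.0006]
```

```bash
python3 -m pendant '{"turn":[[0,0,0],[0,0,0],[0,0,0],[0,0,0],[0,0,0],[0,0,0]],"slide":[[-0.003,-0.0002,0.0006],[-0.003,-0.0002,0.0006],[-0.003,-0.0002,0.0006],[-0.003,-0.0002,0.0004],[-0.003,-0.0002,0.0004],[-0.003,-0.0002,0.0003]],"claw":[0.04,0.04,0.04,0.04,0.04,0.04]}'
python3 -m pendant '{"turn":[[0,0,0],[0,0,0],[0,0,0],[0,0,0],[0,0,0],[0,0,0]],"slide":[[-0.004,-0.0002,0.0004],[-0.004,-0.0002,0.0004],[-0.004,-0.0002,0.0004],[-0.004,-0.0002,0.0004],[-0.004,-0.0002,0.0004],[0,0,0]],"claw":[0.04,0.04,0.04,0.04,0.04,0.04]}'
cat > look.py <<'E'
import sys
from h import *
k=sys.argv[1]; c=grab(); b=(180,150,340,270); x0,y0,x1,y1=b
cv2.imwrite(f"pics/s{k}.png",cv2.resize(c["side"]["img"][y0:y1,x0:x1],None,fx=5,fy=5,interpolation=cv2.INTER_CUBIC))
w0=[float(sys.argv[2]),float(sys.argv[3]),np.radians(float(sys.argv[4]))]
w,f=fitw({"side":c["side"]},w0); print(w[:2].round(4),np.degrees(w[2]).round(2),f)
v=c["side"]["img"][y0:y1,x0:x1]; v=cv2.resize(v,None,fx=5,fy=5,interpolation=cv2.INTER_CUBIC)
q=((proj(c["side"],W(w,OUT,.015))-[x0,y0]+.5)*5-.5); cv2.polylines(v,[np.round(q).astype(np.int32)],True,(0,255,0),1)
cv2.imwrite(f"pics/s{k}f.png",v)
E
python3 look.py 3 0.58 0.0115 4.4
```

```text
clock: 4.3
tool_pos: [0.4606, 0.0033, 0.0055]
eef_rot: [[-0.992, -0.074, 0.101], [-0.074, 0.997, 0.008], [-0.102, 0.0, -0.995]]
ft_force: [-10.1, -1.3, 7.6]
width: 0.0399
clock: 4.9
tool_pos: [0.48, 0.004, 0.0052]
eef_rot: [[-0.992, -0.074, 0.1], [-0.074, 0.997, 0.008], [-0.1, 0.001, -0.995]]
ft_force: [-3.9, 0.0, -2.0]
width: 0.04
[0.5734 0.0103] 4.03 246.69933083666774
```

View pics/s3f.png

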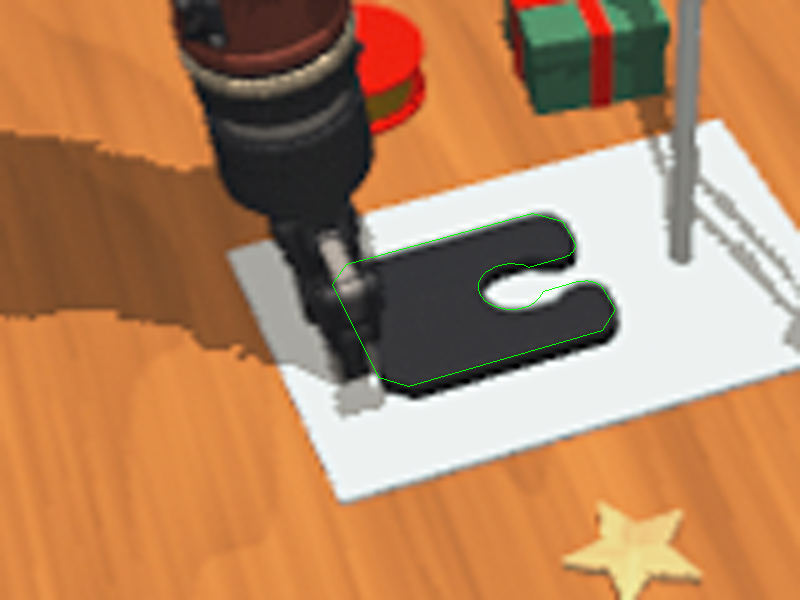

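```bash
python3 - <<'E'
s=open('h.py').read()
s=s.replace("m=mask(c,p,box); e+=","""
            if ignore:
                k=np.zeros(d.shape,np.uint8); r=np.array([[-.045,-.07],[.075,-.07],[.075,.07],[-.045,.07]])
                cv2.fillPoly(k,[np.round(proj(c,W(p0,r,.01))-a).astype(np.int32)],1); ok=ok*k
            m=mask(c,p,box); e+=""")
open('h.py','w').write(s)
l=open('look.py').read().replace('["side"]},w0)','["side"]},w0,True)')
l=l.replace("print(w[:2]","w,f=fitw({'side':c['side']},w,True); print(w[:2]"); open('look.py','w').write(l)
E
python3 look.py 4 0.5745 0.0112 4.4;python3 plan.py 0.52 0.0048 0.0065 184.0 10 0.1
```

```text
[0.5747 0.0101] 5.02 32.171407704855525
turn/row [0.0001 0.0002 0.0004]
[-0.0039, -0.0002, 0.0003]
[-0.0039, -0.0002, 0.0003]
[-0.0039, -0.0002, 0.0003]
[-0.0039, -0.0002, 0.0003]
[-0.0039, -0.0002, 0.0003]
[-0.0039, -0.0002, 0.0003]
[-0.0039, -0.0002, 0.0003]
[-0.0039, -0.0002, 0.0003]
[-0.0039, -0.0002, 0.0003]
[-0.0039, -0.0002, 0.0003]
```

View pics/s4f.png

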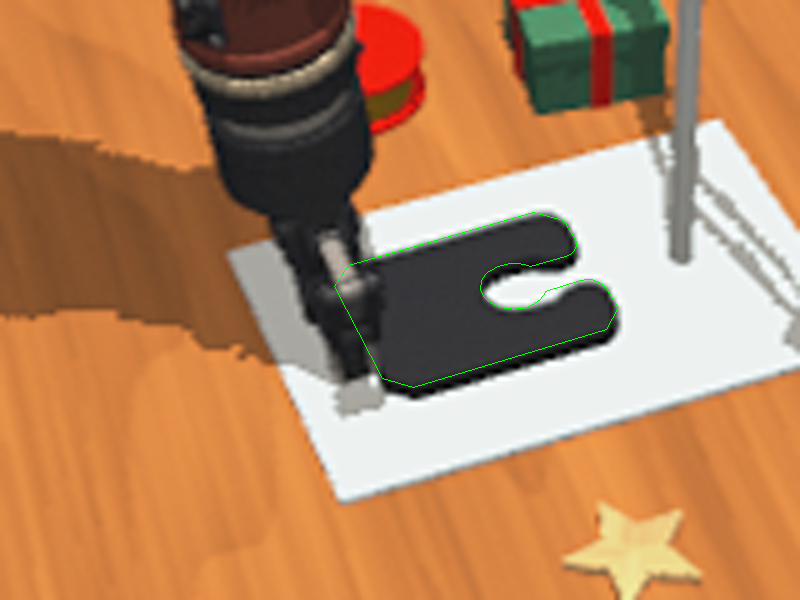

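```bash
python3 -m pendant '{"turn":[[0,0,0.001],[0,0,0.001],[0,0,0.001],[0,0,0.001],[0,0,0.001],[0,0,0.001],[0,0,0.001],[0,0,0.001],[0,0,0.001],[0,0,0.001]],"slide":[[-0.004,0,0.0003],[-0.004,0,0.0003],[-0.004,0,0.0003],[-0.004,0,0.0003],[-0.004,0,0.0003],[-0.004,0,0.0003],[-0.004,0,0.0003],[-0.004,0,0.0003],[-0.004,0,0.0004],[-0.004,0,0.0004]],"claw":[0.04,0.04,0.04,0.04,0.04,0.04,0.04,0.04,0.04,0.04]}'
python3 look.py 5 0.614 0.012 4.4
```

```text
clock: 6.1
tool_pos: [0.5219, 0.0066, 0.0069]
eef_rot: [[-0.993, -0.064, 0.103], [-0.064, 0.998, 0.008], [-0.104, 0.001, -0.995]]
ft_force: [-4.7, -0.1, -3.2]
width: 0.0398
[0.6168 0.0117] 4.29 50.48725345163753
```

View pics/s5f.png

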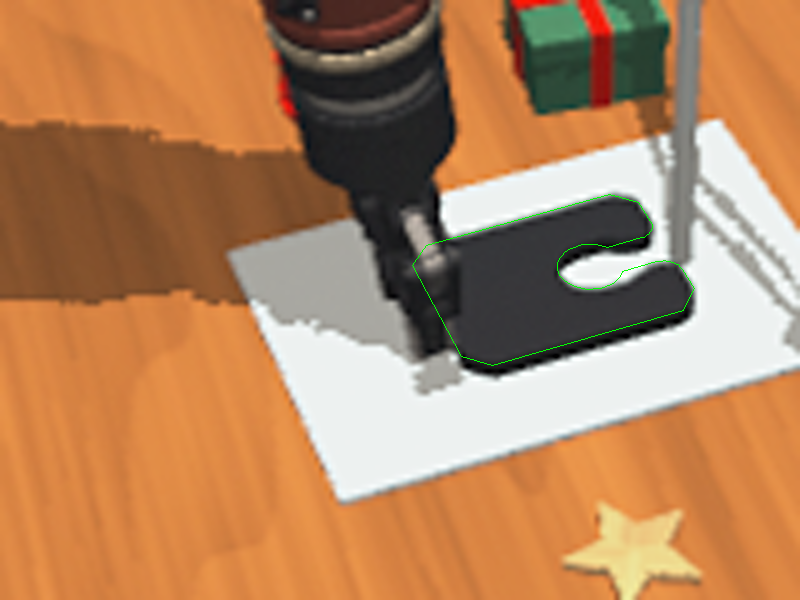

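```bash
python3 -m pendant '{"turn":[[0,0,0],[0,0,0],[0,0,0],[0,0,0],[0,0,0],[0,0,0]],"slide":[[-0.003,-0.0004,0.0004],[-0.003,-0.0004,0.0004],[-0.003,-0.0004,0.0004],[-0.003,-0.0004,0.0004],[-0.003,-0.0004,0.0003],[-0.001,0,0]],"claw":[0.04,0.04,0.04,0.04,0.04,0.04]}'
python3 look.py 6 0.633 0.0115 4.3
```

```text
clock: 6.8
tool_pos: [0.5371, 0.0057, 0.0067]
eef_rot: [[-0.993, -0.064, 0.102], [-0.064, 0.998, 0.008], [-0.103, 0.001, -0.995]]
ft_force: [-6.3, 0.5, 1.3]
width: 0.0403
[0.6319 0.0111] 2.67 48.543561455997974
```

View pics/s6f.png

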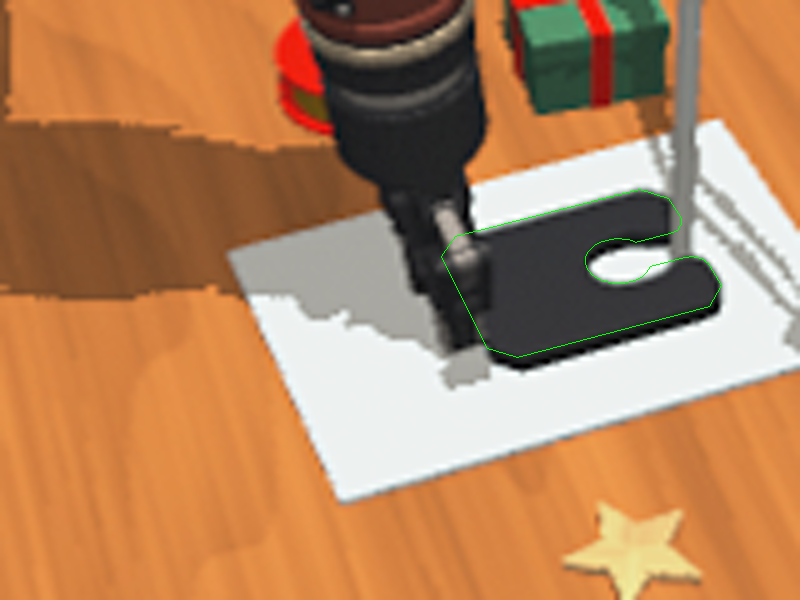

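```bash
python3 -m pendant '{"turn":[[0,0,0],[0,0,0],[0,0,0],[0,0,0],[0,0,0]],"slide":[[-0.003,-0.0001,0.0003],[-0.003,-0.0001,0.0003],[-0.003,-0.0001,0.0003],[-0.003,-0.0001,0.0003],[-0.003,-0.0001,0.0003]],"claw":[0.04,0.04,0.04,0.04,0.04]}'
python3 look.py 7 0.648 0.0117 3.7
```

```text
clock: 7.4
tool_pos: [0.5521, 0.0061, 0.0067]
eef_rot: [[-0.993, -0.064, 0.102], [-0.064, 0.998, 0.008], [-0.102, 0.001, -0.995]]
ft_force: [-7.7, -0.3, 2.2]
width: 0.0401
[0.6473 0.0116] 3.74 46.639859334465115
```

View pics/s7f.png

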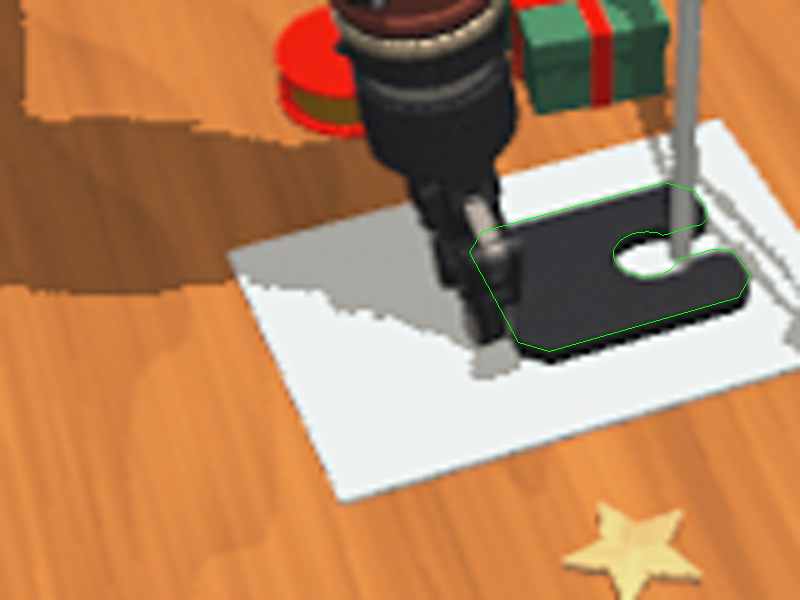

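```bash
python3 -m pendant '{"turn":[[0,0,0],[0,0,0],[0,0,0],[0,0,0],[0,0,0],[0,0,0],[0,0,0]],"slide":[[-0.003,0,0.0003],[-0.003,0,0.0003],[-0.003,0,0.0003],[-0.003,0,0.0003],[-0.003,0,0.0003],[-0.003,0,0.0003],[-0.003,0,0.0003]],"claw":[0.04,0.04,0.04,0.04,0.04,0.04,0.04]}'
python3 look.py 8 0.668 0.013 3.8
```

```text
clock: 8.2
tool_pos: [0.5733, 0.0074, 0.0067]
eef_rot: [[-0.993, -0.064, 0.102], [-0.064, 0.998, 0.008], [-0.103, 0.001, -0.995]]
ft_force: [-7.2, -1.3, 1.0]
width: 0.0398
[0.6684 0.0129] 4.63 48.17479047047959
```

View pics/s8f.png

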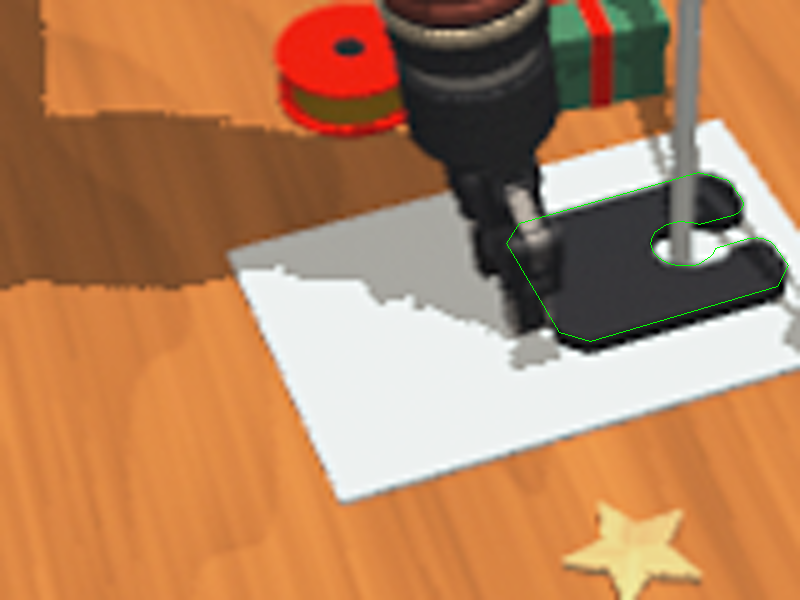

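```bash
python3 -m pendant '{"turn":[[0,0,0],[0,0,0],[0,0,0],[0,0,0],[0,0,0],[0,0,0],[0,0,0],[0,0,0],[0,0,0],[0,0,0]],"slide":[[0.003,0,-0.0004],[0.006,0,-0.0008],[0.01,0,-0.002],[0.02,0,-0.01],[0.02,0,-0.02],[0.02,0,-0.03],[0.01,0,-0.035],[0,0,-0.035],[0,0,-0.035],[0,0,-0.02]],"claw":[0.04,0.04,0.04,0.04,0.04,0.04,0.04,0.04,0.04,0.04]}'
python3 plan.py 0.35 0.25 0.25 184 10 0.1 | cut -c1-60
```

```text
clock: 9.3
tool_pos: [0.4664, 0.0, 0.1877]
eef_rot: [[-0.992, -0.064, 0.107], [-0.064, 0.998, 0.007], [-0.108, 0.0, -0.994]]
ft_force: [0.7, 0.5, 0.3]
width: 0.0396
turn/row [-0.      0.0008 -0.0006]
[0.0093, 0.0257, -0.0073]
[0.0093, 0.0257, -0.0073]
[0.0093, 0.0257, -0.0073]
[0.0093, 0.0257, -0.0072]
[0.0092, 0.0257, -0.0072]
[0.0092, 0.0257, -0.0072]
[0.0092, 0.0257, -0.0072]
[0.0092, 0.0257, -0.0072]
[0.0092, 0.0257, -0.0072]
[0.0092, 0.0257, -0.0072]
```

Next I move the arm aside, back the way it came, so the top camera can see the weight and tree.

```bash
python3 -m pendant '{"turn":[[0,0,0],[0,0,0],[0,0,0],[0,0,0],[0,0,0],[0,0,0],[0,0,0],[0,0,0],[0,0,0],[0,0,0]],"slide":[[0.009,0.02,-0.007],[0.009,0.025,-0.007],[0.009,0.026,-0.007],[0.009,0.026,-0.007],[0.009,0.026,-0.007],[0.009,0.026,-0.007],[0.009,0.026,-0.007],[0.009,0.026,-0.007],[0.009,0.026,-0.007],[0.009,0.026,-0.007]],"claw":[0.04,0.04,0.04,0.04,0.04,0.04,0.04,0.04,0.04,0.04]}'
python3 - <<'E'
from h import *
c=grab()
for n,b in(("side",(215,150,365,260)),("top",(220,165,330,285))):
    x0,y0,x1,y1=b; cv2.imwrite(f"pics/{n}9.png",cv2.resize(c[n]["img"][y0:y1,x0:x1],None,fx=5,fy=5,interpolation=cv2.INTER_CUBIC)); cv2.imwrite(f"pics/{n}9full.png",c[n]["img"])
w,f=fitw({"side":c["side"]},[.668,.013,.07]); print(w,np.degrees(w[2]),f)
for n in c:
    a=cv2.imread(f"pics/{n}0.png"); d=cv2.absdiff(a,c[n]["img"]).max(2); cv2.imwrite(f"pics/{n}diff.png",np.clip(d*3.,0,255))
E
```

```text
clock: 10.3
tool_pos: [0.3523, 0.2471, 0.2457]
eef_rot: [[-0.992, -0.064, 0.104], [-0.064, 0.998, 0.008], [-0.105, 0.002, -0.994]]
ft_force: [0.1, -0.1, -1.0]
width: 0.0398
[0.67051478 0.01315304 0.07662054] 4.390033685571837 53.59556618774355[ WARN:0@1.291] global loadsave.cpp:1063 imwrite_ Unsupported depth image for selected encoder is fallbacked to CV_8U.
```

View pics/side9.png

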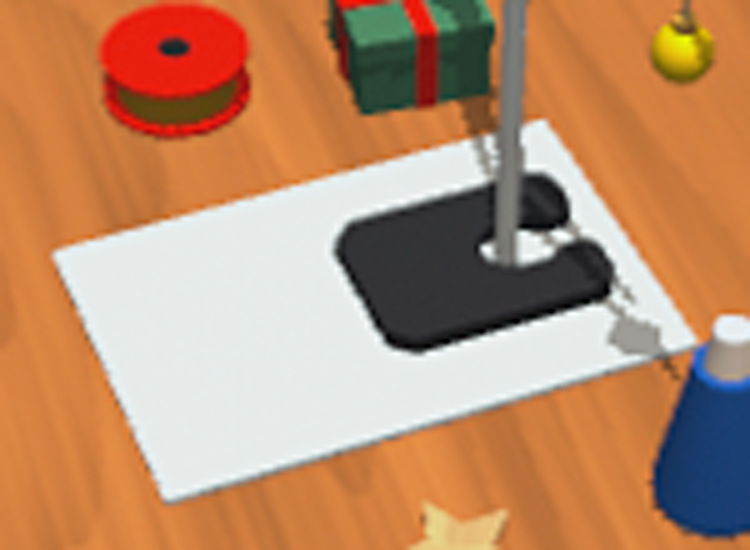

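View pics/top9.png

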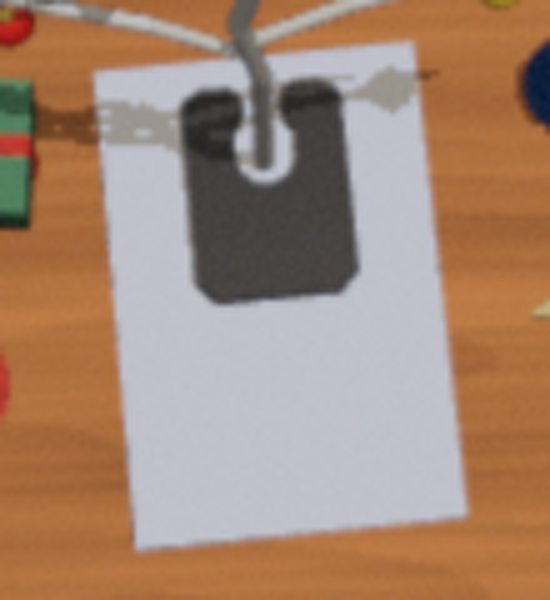

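View pics/sidediff.png

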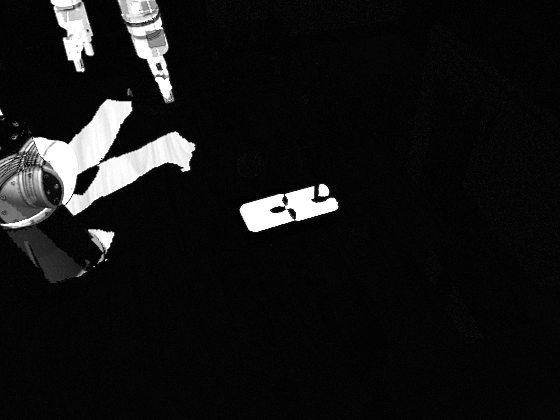

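View pics/topdiff.png

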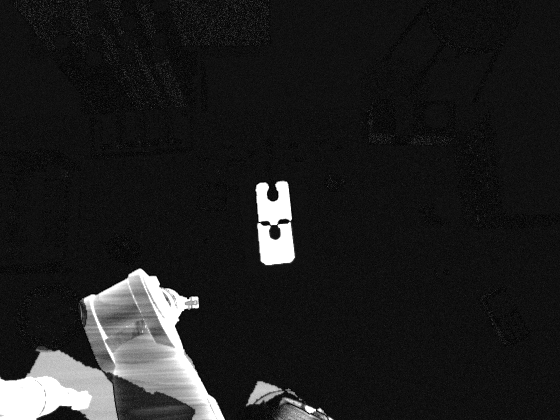

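Both views show the trunk standing in the hole: crop (507, 262) in the side view and (264, 165) in the top view. The difference images show that only the weight and the arm moved.

```bash
python3 -c "
from bench import manip
print(manip.finish_job())"
```

```text
the job is handed in; nothing more can be done
None
```

The weight is on the tree: I pushed it along the base plate with both fingertips behind its back edge. The trunk went through the gap and now stands in the hole. I then backed the arm away and handed the job in at about 10.5 s of the 51 s allowed.

- **Trunk in hole:** the two camera views put the trunk roughly in the middle of the hole. The last fit had the hole centre within about 3 mm of the trunk axis. It used the side view only, and the trunk and its shadow confuse it a little: a fit just before I backed away gave about 1 mm.
- **Flat and square:** the weight looks flat in the side view. Its angle matches the plate's to within about 0.5° (4.4° against 3.9–4.1°), though the side-view fits during the push scattered by about 1°.
- **Nothing else moved:** before-and-after pictures from both cameras differ only at the weight and the arm, so the tree and the other things are where they were.
- **Forces:** the readings I saw at the end of each move stayed under about 13 N, with the highest at first contact.

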